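# Push the crucible carrier round the L-slot into its dock

### The job

Push the round black carrier, with the crucible standing in it, along the L-shaped slot of the metal plate: first along to the corner, then round the corner and on until it is fully home inside the curved fence at the other end. Only push the carrier with the fingers: do not lift it, do not touch the crucible, and keep the crucible standing in it. Leave the spare crucible, the brass weight and the grease tin where they stand, and finish with the carrier released.

Things in the scene. Friction and masses are not known exactly. Their poses are not given: they have to be found in the camera images.
- fixture: fixed aluminium plate, 167 x 167 x 16 mm, on the worktop. Origin: centre of its underside; x, y along its sides, z up. A slot 14 mm wide, 10 mm deep in its top: leg 1 from (-42.5, -42.5) mm along +x to the corner (42.5, -42.5), leg 2 along +y to (42.5, 42.5). Round that end a steel fence, 14 mm high, 34 mm from the end point, open towards the corner. Socket for the spare crucible at (-48, 48)
- carrier: loose black disc, 64 mm diameter, 16 mm high, about 0.25 kg, flat on the plate; a 10 mm pin under its centre, 8 mm long, runs in the slot with 2 mm play each side and a few newtons of friction. A 33 mm ring, 5 mm high, on its top holds the crucible. Starts in leg 1, 60 mm or more before the corner. Origin: centre of the disc's underside, z up
- crucible: steel crucible, 25 mm diameter, 26 mm high, standing loose in the carrier's socket ring. Origin: centre of its underside, z up
- corner (a point): centre line of the slot at the corner of the L, on the plate's top: the carrier's origin is here, within 2 mm, when its pin is at the corner (the pin meets the end of the first leg up to 2 mm past this point)
- dock (a point): point on the plate's top at which the carrier's origin lies, within 2 mm sideways, when its pin meets the end of the second leg: fully home
- spare_crucible: a second crucible, 25 mm diameter, 26 mm high, standing loose in the socket ring on the plate. Origin: centre of its underside
- brass_weight: loose knobbed brass weight, 32 mm diameter, 42 mm high, on the worktop to the right of the plate. Origin: centre of its underside
- grease_tin: loose round tin with a blue lid, 64 mm diameter, 33 mm high, on the worktop to the left of the plate. Origin: centre of its underside

How it is judged:
On the way:
1. the carrier's pin reaches the corner of the slot (horizontal distance between carrier and corner below 0.01 m), for 0.05 s.
At the end, for the whole second after the job is handed in: the carrier lies flat on the plate at rest, its origin within 5 mm of the dock point, the crucible upright in its socket; the spare crucible has moved less than 8 mm, the weight and the tin less than 15 mm (horizontal distance between carrier and dock below 0.005 m and z of carrier in the frame of fixture between 0.0135 and 0.0185 m and angle between carrier's own z axis and vertical below 0.08 rad and linear speed of carrier below 0.01 m/s and distance between crucible and carrier below 0.021 m and angle between crucible's own z axis and vertical below 0.15 rad and distance of spare_crucible from where it was at the start of the episode below 0.008 m and angle between spare_crucible's own z axis and vertical below 0.2 rad and distance of each of brass_weight, grease_tin from where it was at the start of the episode below 0.015 m); the robot touches nothing.
It fails at once if the carrier is lifted: its underside is more than 6 mm above the plate (z of carrier in the frame of fixture above 0.022 m).
It fails at once if the carrier is tipped by more than 0.25 rad (angle between carrier's own z axis and vertical above 0.25 rad).
It fails at once if the crucible is touched by the robot (contact force between any of the fingers, the arm and crucible above 0.3 N).
It fails at once if the crucible leaves its socket or falls over (distance between crucible and carrier above 0.025 m or angle between crucible's own z axis and vertical above 0.5 rad).
It fails at once if the spare crucible, the weight or the tin is pushed away (distance of spare_crucible from where it was at the start of the episode above 0.012 m or distance of any of brass_weight, grease_tin from where it was at the start of the episode above 0.02 m).
It also fails if it takes over 51 s, if anything falls off the work surface, if the arm or the gripper's body presses on something with over 40 N, if the wrist force passes 120 N, or if a joint passes its speed limit or range.

### The arm

A 7-joint arm with a two-finger parallel gripper is mounted at the origin on a cart in front of the work surface, level with it; the furniture and walls round the work are solid. World frame = base frame: x ahead of the robot, y to its left, z up, the work surface at z = 0. Lengths are in m, angles in rad, forces in N, time in s.
With the tool pointing down it reaches from about 0.4 to 0.875 m from the base axis. Payload 19.3 kg.
Tool frame: the origin (TCP) lies midway between the tips of the shut fingers; the grasp point (between the pads) lies 19 mm behind it (tcp_to_grasp is the z of the grasp point in the tool frame, in m); z points along the fingers, y is the line along which they close (so a half turn about z gives the same grasp; the last joint's range is limited). The gripper opens to 85 mm and grips with 20 to 120 N. Pads are 22 mm wide; open, the fingers measure 114 mm over their backs; the gripper's body (76 mm by 85 mm) begins 54 mm behind the grasp point. The pads swing forward as they close: fully open they stand 13 mm farther back than shut.
Start: joints at [-0.07, 0.521, -0.036, 1.599, 0.021, 1.021, -0.113], TCP at [0.625, -0, 0.231] pointing down, gripper open.
Joint ranges: [-2.91, 2.91], [-0.3, 2.13], [-1.5, 1.42], [0.17, 2.43], [-1.26, 4.41], [0.16, 1.93], [-2.52, 2.52]. Speed limits (rad/s): [1.89, 1.89, 2.39, 2.39, 3.01, 3.01, 3.01].

### API

Orientations are given as [roll, pitch, yaw] about the fixed x, y, z axes, in that order (R = Rz(yaw) Ry(pitch) Rx(roll)).
In Python, from workcell import * gives the robot as it stands.
- The arm moves only by the tool send_rows, never from a script. Its argument "increments" is a list of rows, each a list of 3 entries, a list of its own where there are three numbers: the shift along the tool's x, y, z in mm, then the turn, a rotation vector about the tool's x, y, z in degrees, then the gripper's target within -1 to 1 (fully open at 1, half-way at 0, shut at -1). In form: [[[x, y, z], [wx, wy, wz], grip], ...]. A call has 1 to 10 rows; each row is the pose to reach, as a shift and turn from the pose commanded when the call began, along the tool's axes at that moment; what a row does not reach only later rows make up. A row lasts 1/10 s, in which the tool goes at most 50 mm and 8.59 degrees, less where a joint would pass 70% of its speed; a pose out of reach is approached as far as the arm can. A call with a gripper value outside its range is refused whole. The fingers move at their own pace and stop on an object; "newtons" is the grip in N (left out, the last holds). Time passes only in rows, so rows that repeat a pose let the fingers close. It gives the time, the measured TCP pose, the force, the opening and the grip force at its end, in the units of the state.
- observe(): the state, without advancing time (a new reading comes with each control period).
- grab_frame(name): name is "scene" or "side" or "wrist"; returns the picture (400x640x3 uint8, blue, green, red); there is no depth.
- camera_params(name): a dict with "fovy" (degrees; the focal length in pixels is half the picture's height over the tangent of half this angle, whatever the lens; pixels are square), "cx", "cy" (the principal point, pixels), "distortion" ([k1, k2, p1, p2, k3] as OpenCV has them; the pictures are not rectified), "extrinsics" (4x4, takes a point from world to camera coordinates). Camera axes: x right, y down, z forward; pixel columns grow to the right and rows downward; lengths in m; the calibration is good to about 2 mm. A picture is of the moment at which its call begins: read the wrist's pose just before it. camera_params takes no time and is no camera call; for the wrist camera it gives the pose at the moment of the call.
- job_done(): hands the job in; it is judged then, once.
The state is a dict: "clock": time; "qpos": joint angles; "qd": joint speeds; "joint_efforts": joint torques, N m; "position": TCP position; "tool_rot": TCP orientation; "force": force on the tool from outside, world axes, zero at the start; "moment": the same for the moment, N m; "grip_width": finger opening in m; "finger_force": force on a finger pad.
Only numpy, scipy, OpenCV 4.12 (cv2) and the standard library are available. Lean on these libraries where they do the work, as an engineer would, in place of code of your own. Each camera call takes 0.05 s, during which the arm holds its last target. There are 200 camera calls.

## Working session

There is one attempt and no reset: what is moved stays moved. The work goes in short steps, Python scripts to look and compute and a tool call to move; the robot and the scene stay as the last step left them, time stands still between calls to the robot, and variables do not carry over. Pictures are saved under pics/ and viewed, at most 10 in all, crops included, and the job is handed in when it is done.

Besides the shell and the picture viewer there is one more tool, called after ">>>" as name(argument=value, ...), one argument or row to a line, values as JSON. send_rows: Moves the arm, as the interface text tells. Its arguments: {"type":"object","properties":{"increments":{"type":"array"},"newtons":{"type":"number"}},"required":["increments"]}

```bash
mkdir -p pics
python3 - <<'E'
from workcell import *
import cv2
for n in ("scene","side"):
    cv2.imwrite(f"pics/{n}0.png",grab_frame(n))
    p=camera_params(n);print(n,p)
print(observe())
E
```

```text
scene {'fovy': 45.54365961240488, 'cx': 319.23322048005053, 'cy': 194.3821591677641, 'distortion': array([-0.0756112,  0.       ,  0.       ,  0.       ,  0.       ]), 'extrinsics': array([[-0.7404644 , -0.6718008 ,  0.01990374,  0.37654624],
       [-0.4510237 ,  0.47473012, -0.75578366,  0.29051406],
       [ 0.49828716, -0.56860795, -0.65451883,  1.05845258],
       [ 0.        ,  0.        ,  0.        ,  1.        ]])}
side {'fovy': 48.65099364814242, 'cx': 322.9698168118318, 'cy': 197.0919903172402, 'distortion': array([-0.00314698,  0.        ,  0.        ,  0.        ,  0.        ]), 'extrinsics': array([[ 0.99962173,  0.02030021,  0.01855503, -0.54669731],
       [ 0.02674373, -0.56010352, -0.82799083,  0.03294239],
       [-0.00641565,  0.82817386, -0.56043456,  1.08970536],
       [ 0.        ,  0.        ,  0.        ,  1.        ]])}
{'clock': 0.1, 'qpos': array([-0.07018602,  0.52198661, -0.0363136 ,  1.59996876,  0.02120271,
        1.02109139, -0.11278516]), 'qd': array([ 0.00112234, -0.00131332, -0.00044214, -0.00077923,  0.00088126,
       -0.00012339,  0.00240491]), 'joint_efforts': array([ 6.00351588e-03, -9.28489351e+01,  1.98515877e+00, -3.70530617e+01,
        1.82421418e-02,  5.33716375e-03, -2.83208755e-05]), 'position': array([ 6.24686278e-01, -5.25042913e-05,  2.30757015e-01]), 'tool_rot': array([-3.14052690e+00,  8.42742361e-05,  1.57077600e+00]), 'force': array([0.20645821, 0.65994577, 0.64353654]), 'moment': array([ 0.03018975, -0.01823463, -0.00387089]), 'finger_force': 0.0, 'grip_width': 0.0852987111998014}
```

View pics/scene0.png

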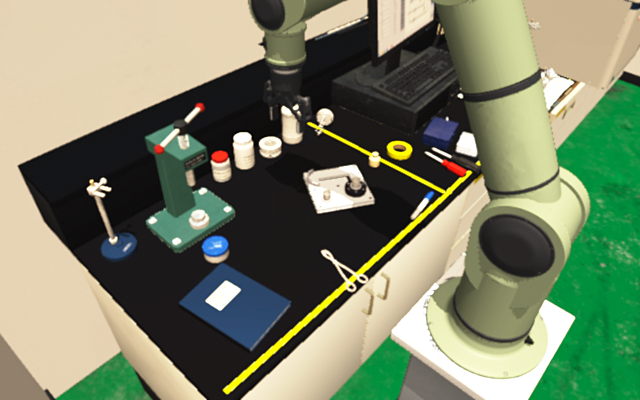

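View pics/side0.png

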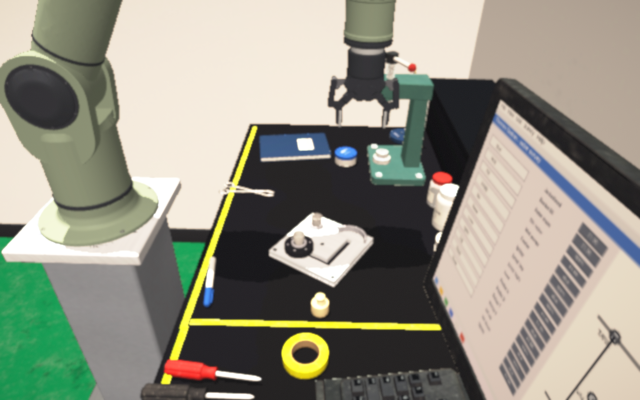

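The scene view shows the plate at about (340,188) with the carrier at (355,188). In the side view the plate is at about (322,247), the carrier at (298,244), the weight at (320,304) and the tin at (345,156). I'll enlarge both.

Run:
```python
from workcell import *
import cv2
s=cv2.imread("pics/side0.png")[205:290,260:385]
cv2.imwrite("pics/side0c.png",cv2.resize(s,None,fx=6,fy=6,interpolation=cv2.INTER_CUBIC))
cv2.imwrite("pics/w0.png",grab_frame("wrist"));print(camera_params("wrist"))
```

```text
{'fovy': 64.91185287569786, 'cx': 313.7265906562793, 'cy': 199.08123577252235, 'distortion': array([0.01224446, 0.        , 0.        , 0.        , 0.        ]), 'extrinsics': array([[ 9.99999395e-01,  1.78524249e-05, -1.10005335e-03,
        -6.24056721e-01],
       [ 3.33255137e-04, -9.57810492e-01,  2.87400331e-01,
        -3.82469551e-02],
       [-1.04851185e-03, -2.87400523e-01, -9.57809918e-01,
         3.79192970e-01],
       [ 0.00000000e+00,  0.00000000e+00,  0.00000000e+00,
         1.00000000e+00]])}
```

View pics/side0c.png

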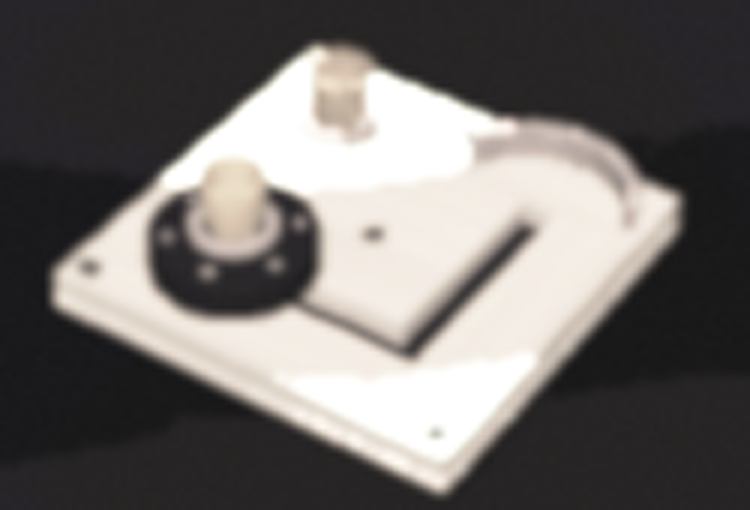

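View pics/w0.png

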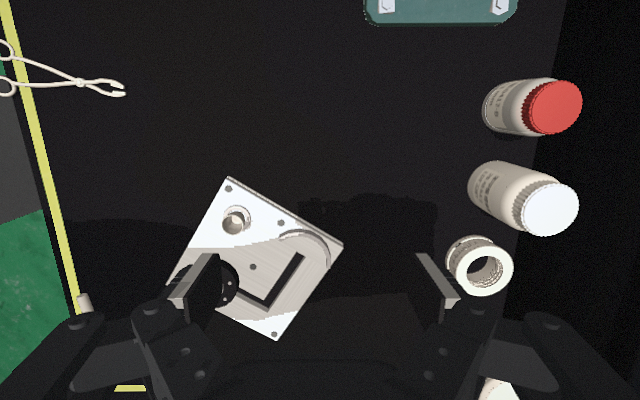

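Side crop: the plate-top corners are at (55,283), (443,468), (682,197) and (320,42), and the disc-top centre is at about (234,238). In the wrist view the corners are at (229,177), (343,243) and (277,341), with the leg-2 slot end at about (300,255). I'll fit the plate pose from these.

```bash
cat > h.py <<'E'
from workcell import *
import numpy as np, cv2
from scipy.optimize import least_squares
def K(p):
    f=200/np.tan(np.radians(p["fovy"]/2)); return np.array([[f,0,p["cx"]],[0,f,p["cy"]],[0,0,1.]])
def proj(p,X):
    E=p["extrinsics"]; return cv2.projectPoints(np.asarray(X,float).reshape(-1,3),cv2.Rodrigues(E[:3,:3])[0],E[:3,3],K(p),p["distortion"])[0][:,0]
def ray(p,uv,z):
    n=cv2.undistortPoints(np.array([[uv]],float),K(p),p["distortion"])[0,0]
    E=p["extrinsics"];R=E[:3,:3];c=-R.T@E[:3,3];d=R.T@np.array([*n,1]);return c+d*(z-c[2])/d[2]
def c2(uv,o=(260,205),s=6): return (np.array(uv)+.5)/s-.5+np.array(o)
E
python3 - <<'E'
from h import *
ps,pw=camera_params("side"),camera_params("wrist")
h=.0835
Ls=np.array([[-h,-h],[h,-h],[h,h],[-h,h]]); Us=np.array([c2(q) for q in [(55,281),(443,468),(682,197),(320,42)]])
Lw=np.array([[-h,h],[h,h],[h,-h]]);Uw=np.array([[229,177],[343,243],[277,341.]])
def W(v,L,z=.016):
    c,s=np.cos(v[2]),np.sin(v[2]);return np.c_[L@np.array([[c,s],[-s,c]])+v[:2],np.full(len(L),z)]
for m in (1,2,3):
    f=lambda v:np.r_[(proj(ps,W(v,Ls))-Us).ravel()*(m&1),(proj(pw,W(v,Lw))-Uw).ravel()*(m>>1)]
    r=least_squares(f,[.54,-.06,-.52]);v=r.x;print(m,v,np.degrees(v[2]),np.round(f(v),1))
pts=np.array([[-.0425,-.0425],[.0425,-.0425],[.0425,.0425],[-.048,.048]])
print(W(v,pts));
d=ray(ps,c2((234,238)),.032);print("carrier",d)
c,s=np.cos(v[2]),np.sin(v[2]);print("in plate",np.array([[c,s],[-s,c]])@(d[:2]-v[:2]))
print("weight",ray(ps,(320,305),.02),"tin",ray(ps,(345,153),.033))
E
```

```text
1 [ 0.54718956 -0.12354702 -0.56391684] -32.310055129825706 [-0.3 -1.   0.5 -0.6  0.3  0.6 -0.5  1.3 -0.   0.   0.   0.  -0.   0. ]
2 [ 0.54848484 -0.1214094  -0.56387316] -32.30755245536726 [ 0.  -0.   0.  -0.   0.  -0.   0.   0.  -2.8 -1.7  2.6  2.8  0.4 -0.7]
3 [ 0.54808435 -0.12181777 -0.56376097] -32.30112404404961 [ 0.2 -1.5  0.9 -1.2  0.6  0.1 -0.1  0.9 -3.1 -1.3  2.3  3.1  0.2 -0.4]
[[ 0.48945049 -0.13503027  0.016     ]
 [ 0.56129685 -0.18045163  0.016     ]
 [ 0.60671821 -0.10860527  0.016     ]
 [ 0.53316199 -0.055596    0.016     ]]
carrier [ 0.49696704 -0.14523471  0.032     ]
in plate [-0.03069369 -0.0471087 ]
weight [ 0.54716169 -0.3033896   0.02      ] tin [0.60508262 0.26839207 0.033     ]
```

>>> send_rows(
  increments=[
    [[-11,-17,5],[0,0,-5.8],-1],
    [[-22,-35,15],[0,0,-11.5],-1],
    [[-33,-52,30],[0,0,-17.3],-1],
    [[-45,-70,45],[0,0,-23],-1],
    [[-56,-87,60],[0,0,-29],-1],
    [[-67,-104,75],[0,0,-35],-1],
    [[-78,-122,90],[0,0,-40.5],-1],
    [[-90,-140,100],[0,0,-46],-1],
    [[-101,-157,108],[0,0,-52],-1],
    [[-111,-174,111],[0,0,-57.7],-1],
  ],
)

```text
clock: 1.15
position: [0.4498, -0.1114, 0.1195]
tool_rot: [-3.141, -0.001, 2.582]
force: [0.1, 0.3, -0.3]
grip_width: 0.0004
finger_force: 0.0
```

>>> send_rows(
  increments=[
    [[0,0,0],[0,0,0],-1],
    [[0,0,0],[0,0,0],-1],
    [[0,0,0],[0,0,0],-1],
  ],
)

```text
clock: 1.45
position: [0.4518, -0.1106, 0.1205]
tool_rot: [3.141, 0.001, 2.577]
force: [-0.3, 0.8, -0.3]
grip_width: -0.0004
finger_force: 0.0
```

Run:
```python
from h import *
o=observe();print(o["clock"],o["position"],np.degrees(o["tool_rot"]),o["force"],o["grip_width"])
a=grab_frame("side");cv2.imwrite("pics/side1.png",a)
cv2.imwrite("pics/side1c.png",cv2.resize(a[170:295,255:390],None,fx=4.5,fy=4.5,interpolation=cv2.INTER_CUBIC))
cv2.imwrite("pics/w1.png",grab_frame("wrist"))
```

```text
1.45 [ 0.45178112 -0.11062316  0.12049675] [1.79970385e+02 3.51180114e-02 1.47643593e+02] [-0.31780446  0.77084588 -0.33886642] -0.0004305949445863109
```

View pics/w1.png

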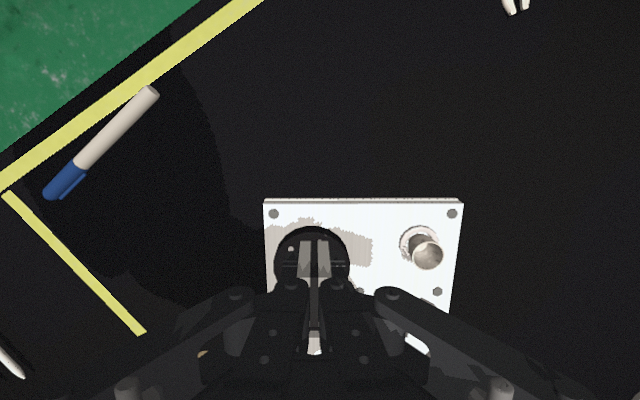

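The wrist view shows the plate's −x edge level, with corners at (264,203) and (463,203). The disc spans columns 273–350 and its rear edge is at row 226.

Run:
```python
from h import *
pw=camera_params("wrist")
v=[.5481,-.1218,-.5638];c,s=np.cos(v[2]),np.sin(v[2])
P=lambda d:np.round(1e3*np.array([[c,s],[-s,c]])@(d[:2]-v[:2]),1)
for n,uv,z in [("c--",(264,203),.016),("c-+",(463,203),.016),("rear",(311,226),.016),("L",(273,262),.032),("R",(350,262),.032),("spare top",(428,253),.042)]:print(n,P(ray(pw,uv,z)))
print("tcp",P(observe()["position"]))
```

```text
c-- [-83.2 -83.8]
c-+ [-83.2  79.6]
rear [-62.9 -45.2]
L [-37.8 -76.1]
R [-37.8 -13.4]
spare top [-50.9  45.3]
tcp [-87.6 -42. ]
```

View pics/side1c.png

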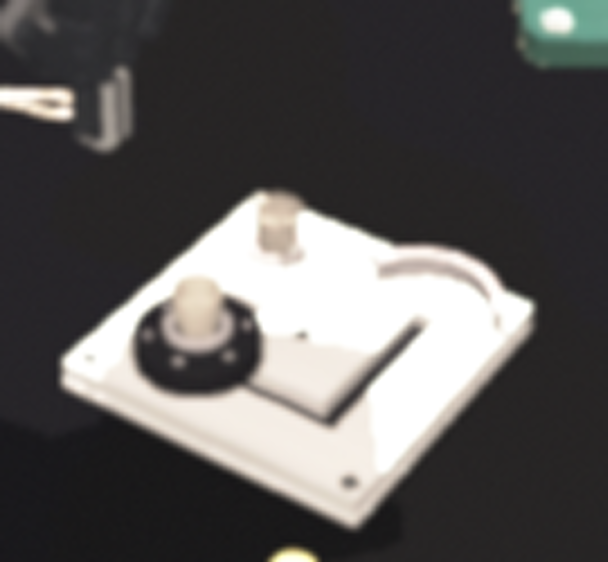

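The side crop confirms the closed gripper is behind the carrier and clear of it. Next I lower the tool, then push leg 1.

>>> send_rows(
  increments=[
    [[0,-0.5,15],[0,0,0],-1],
    [[0,-1,32],[0,0,0],-1],
    [[0,-1.5,50],[0,0,0],-1],
    [[0,-1.5,66],[0,0,0],-1],
    [[0,-1.5,80],[0,0,0],-1],
    [[0,-1.5,90],[0,0,0],-1],
    [[0,-1.5,97],[0,0,0],-1],
    [[0,-1.5,97],[0,0,0],-1],
  ],
)

```text
clock: 2.35
position: [0.45, -0.112, 0.0228]
tool_rot: [-3.141, -0.001, 2.578]
force: [-0.6, 0.3, -0.2]
grip_width: -0.0001
finger_force: 0.0
```

>>> send_rows(
  increments=[
    [[-3,0,0],[0,0,0],-1],
    [[-6,0,0],[0,0,0],-1],
    [[-9,0,0],[0,0,0],-1],
    [[-12,0,0],[0,0,0],-1],
    [[-14,0,0],[0,0,0],-1],
    [[-16,0,0],[0,0,0],-1],
    [[-18,0,0],[0,0,0],-1],
    [[-20,0,0],[0,0,0],-1],
    [[-22,0,0],[0,0,0],-1],
    [[-25,0,0],[0,0,0],-1],
  ],
)

```text
clock: 3.35
position: [0.4707, -0.1255, 0.0233]
tool_rot: [-3.141, -0.001, 2.578]
force: [-4.1, 2.6, 4.3]
grip_width: -0.0002
finger_force: 2.6
```

>>> send_rows(
  increments=[
    [[-3,0,0],[0,0,0],-1],
    [[-6,0,0],[0,0,0],-1],
    [[-9,0,0],[0,0,0],-1],
    [[-12,0,0],[0,0,0],-1],
    [[-15,0,0],[0,0,0],-1],
    [[-18,0,0],[0,0,0],-1],
    [[-21,0,0],[0,0,0],-1],
    [[-24,0,0],[0,0,0],-1],
    [[-27,0,0],[0,0,0],-1],
    [[-30,0,0],[0,0,0],-1],
  ],
)

```text
clock: 4.35
position: [0.4962, -0.1415, 0.0232]
tool_rot: [-3.141, -0.001, 2.578]
force: [-4.6, 2.1, 4.3]
grip_width: 0.0002
finger_force: 2.7
```

>>> send_rows(
  increments=[
    [[-3,0,0],[0,0,0],-1],
    [[-6,0,0],[0,0,0],-1],
    [[-9,0,0],[0,0,0],-1],
    [[-12,0,0],[0,0,0],-1],
    [[-15,0,0],[0,0,0],-1],
    [[-18,0,0],[0,0,0],-1],
    [[-20,0,0],[0,0,0],-1],
    [[-22,0,0],[0,0,0],-1],
    [[-24,0,0],[0,0,0],-1],
    [[-26,0,0],[0,0,0],-1],
  ],
)

```text
clock: 5.35
position: [0.5187, -0.1556, 0.0233]
tool_rot: [-3.142, -0.0, 2.578]
force: [-4.2, 2.8, 2.5]
grip_width: 0.0002
finger_force: 2.1
```

Run:
```python
from h import *
v=[.5481,-.1218,-.5638];c,s=np.cos(v[2]),np.sin(v[2])
P=lambda d:np.round(1e3*np.array([[c,s],[-s,c]])@(d[:2]-v[:2]),1)
o=observe();print(P(o["position"]),o["position"],P(o["force"]/1e3+np.array([*v[:2],0])),o["force"][2])
a=grab_frame("side")
cv2.imwrite("pics/side2c.png",cv2.resize(a[190:295,255:390],None,fx=5.5,fy=5.5,interpolation=cv2.INTER_CUBIC))
```

```text
[ -6.8 -44.3] [ 0.5186727  -0.1556162   0.02326889] [-5.   0.1] 2.5337117774442506
```

View pics/side2c.png

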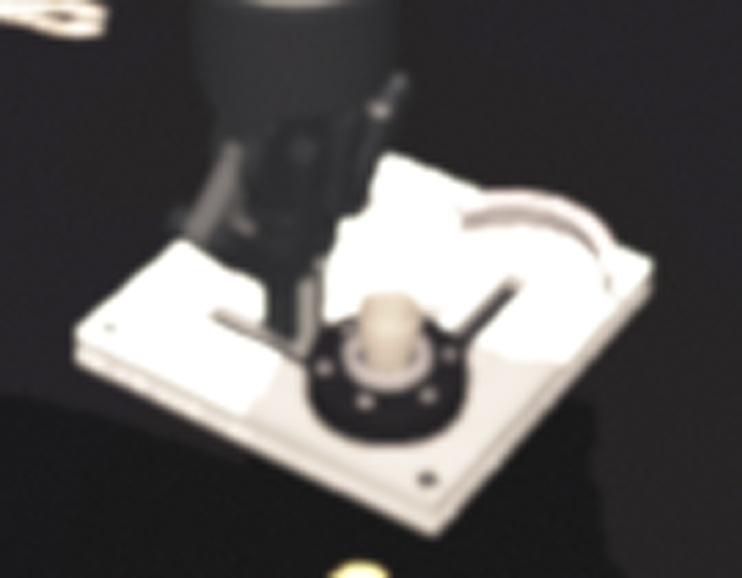

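The carrier is nearly at the corner and the crucible is still seated. I'll creep on until it stops.

>>> send_rows(
  increments=[
    [[-1.5,0,0],[0,0,0],-1],
    [[-3,0,0],[0,0,0],-1],
    [[-4.5,0,0],[0,0,0],-1],
    [[-6,0,0],[0,0,0],-1],
    [[-6,0,0],[0,0,0],-1],
  ],
)

```text
clock: 5.9
position: [0.524, -0.159, 0.0233]
tool_rot: [3.141, 0.0, 2.578]
force: [-0.2, 0.9, 0.8]
grip_width: 0.0002
finger_force: 0.8
```

>>> send_rows(
  increments=[
    [[-1,0,0],[0,0,0],-1],
    [[-2,0,0],[0,0,0],-1],
    [[-2,0,0],[0,0,0],-1],
  ],
)

```text
clock: 6.2
position: [0.5255, -0.1599, 0.0233]
tool_rot: [-3.142, 0.0, 2.578]
force: [-1.3, 2.0, 1.1]
grip_width: 0.0002
finger_force: 1.3
```

>>> send_rows(
  increments=[
    [[-1,0,0],[0,0,0],-1],
    [[-1.5,0,0],[0,0,0],-1],
    [[-1.5,0,0],[0,0,0],-1],
  ],
)

```text
clock: 6.5
position: [0.526, -0.1602, 0.0232]
tool_rot: [-3.141, -0.001, 2.578]
force: [-6.6, 5.0, 6.1]
grip_width: -0.0002
finger_force: 4.4
```

>>> send_rows(
  increments=[
    [[-1,0,0],[0,0,0],-1],
    [[-1.5,0,0],[0,0,0],-1],
    [[-1.5,0,0],[0,0,0],-1],
  ],
)

```text
clock: 6.8
position: [0.5262, -0.1604, 0.0231]
tool_rot: [-3.141, -0.004, 2.578]
force: [-14.7, 9.4, 13.0]
grip_width: -0.0001
finger_force: 8.6
```

Run:
```python
from h import *
a=grab_frame("side")
cv2.imwrite("pics/side3c.png",cv2.resize(a[190:295,255:390],None,fx=5.5,fy=5.5,interpolation=cv2.INTER_CUBIC))
```

```text
(no output)
```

View pics/side3c.png

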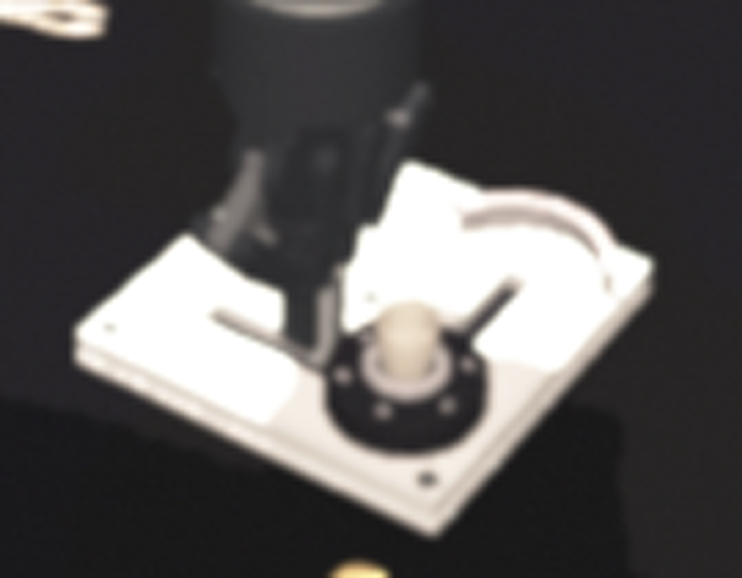

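The stop was reached at about 17 N, with the carrier at the corner and the crucible standing. Now I back off, lift, and go round.

>>> send_rows(
  increments=[
    [[5,0,0],[0,0,0],-1],
    [[12,0,0],[0,0,0],-1],
    [[20,0,0],[0,0,0],-1],
    [[20,0,-15],[0,0,0],-1],
    [[20,0,-35],[0,0,0],-1],
    [[20,0,-60],[0,0,0],-1],
    [[20,0,-87],[0,0,0],-1],
    [[20,0,-87],[0,0,0],-1],
  ],
)

```text
clock: 7.65
position: [0.5124, -0.1511, 0.1133]
tool_rot: [3.14, 0.005, 2.578]
force: [0.3, -0.6, -0.3]
grip_width: 0.0002
finger_force: 0.0
```

```bash
cat >> h.py <<'E'
v=[.5481,-.1218,-.5638];c_,s_=np.cos(v[2]),np.sin(v[2])
P=lambda d:np.round(1e3*np.array([[c_,s_],[-s_,c_]])@(d[:2]-v[:2]),1)
E
python3 - <<'E'
from h import *
o=observe();print(o["clock"],P(o["position"]),o["position"],np.degrees(o["tool_rot"]),o["force"])
E
```

```text
7.65 [-14.5 -43.8] [ 0.51242193 -0.15105327  0.11328112] [179.91994093   0.27118834 147.68365773] [ 0.30298293 -0.57064158 -0.2778828 ]
```

>>> send_rows(
  increments=[
    [[0,-12,0],[0,0,8],-1],
    [[-2,-24,0],[0,0,16],-1],
    [[-8,-36,0],[0,0,24],-1],
    [[-15,-45,0],[0,0,32],-1],
    [[-24,-54,0],[0,0,40],-1],
    [[-33,-54,0],[0,0,48],-1],
    [[-42,-54,0],[0,0,56],-1],
    [[-50,-54,0],[0,0,64],-1],
    [[-58,-54,0],[0,0,72],-1],
    [[-58,-54,0],[0,0,80],-1],
  ],
)

```text
clock: 8.65
position: [0.5315, -0.2278, 0.1098]
tool_rot: [3.141, 0.001, 1.176]
force: [-0.8, 0.6, -0.5]
grip_width: 0.0001
finger_force: 0.0
```

>>> send_rows(
  increments=[
    [[0,0,0],[0,0,5],-1],
    [[0,0,0],[0,0,10],-1],
    [[0,0,0],[0,0,10],-1],
  ],
)

```text
clock: 8.95
position: [0.5309, -0.2272, 0.1098]
tool_rot: [-3.141, 0.001, 1.006]
force: [0.1, 0.5, 0.3]
grip_width: 0.0002
finger_force: 0.0
```

Run:
```python
from h import *
o=observe();print(o["clock"],P(o["position"]),o["position"],np.degrees(o["tool_rot"]),o["force"])
cv2.imwrite("pics/w4.png",grab_frame("wrist"))
```

```text
8.95 [ 41.8 -98.2] [ 0.53093412 -0.22716943  0.10981867] [-1.79988356e+02  4.25376309e-02  5.76167840e+01] [0.13895393 0.51315506 0.25233921]
```

View pics/w4.png

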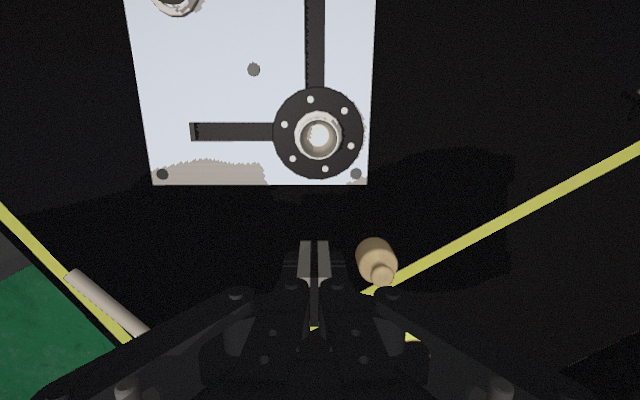

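The wrist view shows the carrier at (318,133), the crucible seated, leg 2 running straight up, and the weight at (377,262), clear on the right.

Run:
```python
from h import *
p=camera_params("wrist")
for n,uv,z in [("disc",(318,133),.032),("c+-",(367,185),.016),("c--",(153,185),.016),("front edge",(318,179),.024),("weight",(377,255),.02)]:print(n,P(ray(p,uv,z)))
```

```text
disc [ 44.7 -44.7]
c+- [ 83.1 -85.5]
c-- [-82.4 -85.9]
front edge [ 45. -79.]
weight [  93.5 -143.3]
```

>>> send_rows(
  increments=[
    [[0,1,12],[0,0,0],-1],
    [[0,2,27],[0,0,0],-1],
    [[0,2,43],[0,0,0],-1],
    [[0,2,58],[0,0,0],-1],
    [[0,2,71],[0,0,0],-1],
    [[0,2,81],[0,0,0],-1],
    [[0,2,87],[0,0,0],-1],
    [[0,2,87],[0,0,0],-1],
  ],
)

```text
clock: 9.8
position: [0.5326, -0.2284, 0.0226]
tool_rot: [-3.141, 0.0, 1.007]
force: [-0.6, -0.9, 0.1]
grip_width: 0.0002
finger_force: 0.0
```

>>> send_rows(
  increments=[
    [[3,0,0],[0,0,0],-1],
    [[6,0,0],[0,0,0],-1],
    [[8,0,0],[0,0,0],-1],
    [[10,0,0],[0,0,0],-1],
    [[12,0,0],[0,0,0],-1],
    [[14,0,0],[0,0,0],-1],
    [[16,0,0],[0,0,0],-1],
    [[18,0,0],[0,0,0],-1],
    [[20,0,0],[0,0,0],-1],
    [[22,0,0],[0,0,0],-1],
  ],
)

```text
clock: 10.8
position: [0.5443, -0.2106, 0.0235]
tool_rot: [3.141, 0.001, 1.006]
force: [-2.8, -5.3, 5.1]
grip_width: -0.0
finger_force: 3.0
```

>>> send_rows(
  increments=[
    [[3,0,0],[0,0,0],-1],
    [[6,0,0],[0,0,0],-1],
    [[9,0,0],[0,0,0],-1],
    [[12,0,0],[0,0,0],-1],
    [[15,0,0],[0,0,0],-1],
    [[18,0,0],[0,0,0],-1],
    [[21,0,0],[0,0,0],-1],
    [[24,0,0],[0,0,0],-1],
    [[27,0,0],[0,0,0],-1],
    [[30,0,0],[0,0,0],-1],
  ],
)

```text
clock: 11.8
position: [0.5605, -0.1852, 0.0235]
tool_rot: [3.141, 0.001, 1.006]
force: [-2.7, -4.0, 4.0]
grip_width: -0.0002
finger_force: 2.8
```

Run:
```python
from h import *
o=observe();print(o["clock"],P(o["position"]),o["position"],np.degrees(o["tool_rot"]),o["force"])
```

```text
11.8 [ 44.3 -47. ] [ 0.5604659  -0.18520941  0.02353179] [1.79984891e+02 4.68783043e-02 5.76565402e+01] [-2.6699961  -3.99100927  3.99985309]
```

>>> send_rows(
  increments=[
    [[3,0,0],[0,0,0],-1],
    [[6,0,0],[0,0,0],-1],
    [[9,0,0],[0,0,0],-1],
    [[12,0,0],[0,0,0],-1],
    [[15,0,0],[0,0,0],-1],
    [[18,0,0],[0,0,0],-1],
    [[21,0,0],[0,0,0],-1],
    [[24,0,0],[0,0,0],-1],
    [[27,0,0],[0,0,0],-1],
    [[30,0,0],[0,0,0],-1],
  ],
)

```text
clock: 12.8
position: [0.5765, -0.1599, 0.0235]
tool_rot: [3.141, 0.001, 1.006]
force: [-3.2, -4.7, 3.9]
grip_width: 0.0003
finger_force: 2.8
```

>>> send_rows(
  increments=[
    [[2,0,0],[0,0,0],-1],
    [[4,0,0],[0,0,0],-1],
    [[6,0,0],[0,0,0],-1],
    [[8,0,0],[0,0,0],-1],
    [[10,0,0],[0,0,0],-1],
    [[10,0,0],[0,0,0],-1],
  ],
)

```text
clock: 13.4
position: [0.582, -0.1512, 0.0235]
tool_rot: [3.141, 0.001, 1.007]
force: [-2.3, -3.5, 3.1]
grip_width: -0.0001
finger_force: 1.9
```

Run:
```python
from h import *
o=observe();print(o["clock"],P(o["position"]),o["position"],np.degrees(o["tool_rot"]),o["force"])
```

```text
13.4 [44.4 -6.7] [ 0.58203066 -0.15118502  0.02351294] [1.79979542e+02 3.04928041e-02 5.76764813e+01] [-2.30227941 -3.50141696  3.14144347]
```

>>> send_rows(
  increments=[
    [[1,0,0],[0,0,0],-1],
    [[2,0,0],[0,0,0],-1],
    [[3,0,0],[0,0,0],-1],
    [[4,0,0],[0,0,0],-1],
    [[4,0,0],[0,0,0],-1],
  ],
)

```text
clock: 13.9
position: [0.5841, -0.1477, 0.0234]
tool_rot: [3.141, 0.0, 1.007]
force: [-1.4, -3.0, 3.4]
grip_width: -0.0001
finger_force: 2.2
```

>>> send_rows(
  increments=[
    [[1,0,0],[0,0,0],-1],
    [[2,0,0],[0,0,0],-1],
    [[2,0,0],[0,0,0],-1],
  ],
)

```text
clock: 14.2
position: [0.5847, -0.1467, 0.0234]
tool_rot: [-3.142, 0.001, 1.006]
force: [-4.5, -7.4, 6.1]
grip_width: 0.0001
finger_force: 4.4
```

>>> send_rows(
  increments=[
    [[1,0,0],[0,0,0],-1],
    [[2,0,0],[0,0,0],-1],
    [[2,0,0],[0,0,0],-1],
  ],
)

```text
clock: 14.5
position: [0.5849, -0.1465, 0.0234]
tool_rot: [-3.141, 0.003, 1.005]
force: [-10.0, -13.3, 8.2]
grip_width: -0.0001
finger_force: 8.4
```

Run:
```python
from h import *
o=observe();print(o["clock"],P(o["position"]),o["position"],o["force"])
```

```text
14.5 [44.3 -1.2] [ 0.5848942  -0.14647028  0.02339491] [ -9.97239864 -13.26730195   8.22719304]
```

It hit a hard stop where expected, so the carrier is home. I'll release and lift away.

>>> send_rows(
  increments=[
    [[-3,0,0],[0,0,0],-1],
    [[-9,0,0],[0,0,0],-1],
    [[-16,0,0],[0,0,0],-1],
    [[-24,0,0],[0,0,0],-1],
    [[-24,0,-15],[0,0,0],-1],
    [[-24,0,-40],[0,0,0],-1],
    [[-24,0,-70],[0,0,0],-1],
    [[-24,0,-100],[0,0,0],-1],
    [[-24,0,-100],[0,0,0],-1],
  ],
)

```text
clock: 15.4
position: [0.5755, -0.1647, 0.1281]
tool_rot: [3.136, -0.003, 1.007]
force: [0.7, -0.2, -1.1]
grip_width: 0.0001
finger_force: 0.0
```

Run:
```python
from h import *
p=camera_params("wrist");w=grab_frame("wrist");a=grab_frame("side")
a=cv2.resize(a[190:320,255:390],(415,400),interpolation=cv2.INTER_CUBIC)
cv2.imwrite("pics/f5.png",np.hstack([cv2.resize(w[:,150:535],(385,400)),a]))
o=observe();print(o["clock"],P(o["position"]),o["force"])
```

```text
15.5 [ 44.5 -21.9] [ 0.09618474 -0.15452379  0.49655485]
```

View pics/f5.png

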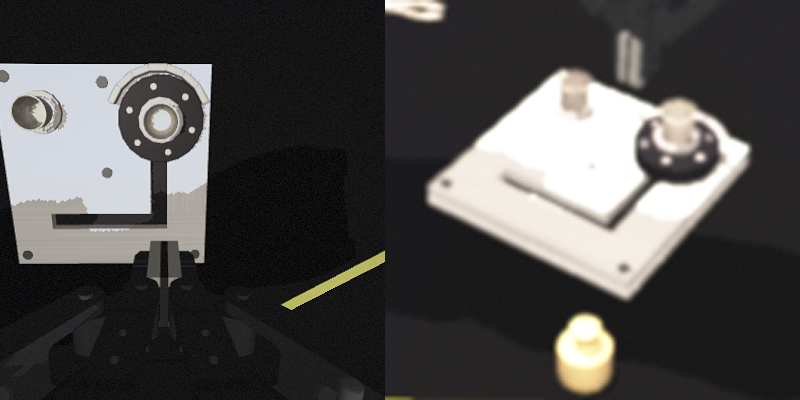

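In the wrist view the carrier sits concentric inside the fence at about (161,119). The crucible is upright, the gripper is clear, and the spare crucible and weight have not moved.

```bash
python3 -c "
from workcell import *
print(job_done())"
```

```text
the job is handed in; nothing more can be done
None
```

I pushed the carrier round the corner and up against the end stop inside the fence, with the crucible still upright in it and the gripper clear; the job is handed in (about 15.5 s used), but no verdict was returned.

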